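# Open a push-and-turn tub

### The job

Open the tub of dishwasher tablets: its blue cap is child-resistant, so push it down until you feel it stop and, keeping it down, turn it anticlockwise until it comes free, without forcing it. Lift the cap off and set it down gently, rim down and flat, inside the grey tray, and let go of it. Leave the red-capped shaker and the food tin where they stand.

Things in the scene. Friction and masses are not known exactly. Their poses are not given: they have to be found in the camera images.
- tub: White round tub with a green band, 77 mm in diameter, upright in a grey counter holder (112 mm across at its foot); both are fixed. The foot is sunk 0 to 8 mm in the worktop, so the height varies. Origin on the tub's axis; its upright outer rim, 73 mm across, ends 58 mm above the origin, level with the locked cap's lower edge, and the pushed cap sinks into it. z up.
- collar: Black slip collar, 49 mm in diameter, hidden under the cap on the tub's neck; origin and z as the tub's. It turns about that axis against 0.12 N m of friction. With the cap up, three lugs in the cap's rim sit in notches of the collar: the cap cannot be pulled off (it gives 10 mm at most), and turning it only slips the collar round with it, which never opens it.
- unlock (a point): Point on the tub's axis where the cap's origin lies when locked (58 mm above the tub's origin). How far below it the cap must go differs from tub to tub and cannot be seen: it bottoms hard after 4.5 to 13.5 mm, and only in the last 2 mm before the stop is it free to turn. So push until the stop is felt, and keep it there while turning.
- turn (a point): Same point as unlock. Pushed home, the cap turns anticlockwise (from above) over the standing collar; after 54 to 66 degrees it is free, the spring raises it to where it was, and it lifts straight off. Turning on only takes the collar along, harmlessly. If it rises earlier it may catch again. Clockwise never opens it.
- spring (a point): Point on the tub's axis at the spring plate in its mouth, 22 mm above the unlock point, under the cap's inner ceiling. The cap rests on the plate, which yields from 5 N on, and takes 0.5 N more for each mm, so 7 to 12 N when it reaches the hard stop. Push with 14 to 20 N. More than 30 N of contact force between the cap and the tub (with all its parts) counts as forcing it.
- cap: Loose blue round cap, 60 mm in diameter, 26 mm high without its grip bar, 55 to 115 g. Origin at the centre of the underside of its rim; z up through its top, x along the grip bar. It has about 1 mm of sideways play on the collar.
- bar (a point): Middle of the grip bar on the cap, 38 mm above the cap's origin; axes as the cap's. The bar is 50 mm long (x), 18 mm wide (y) and 24 mm high, standing upright on the cap's flat top (12 mm below this point), with 21 mm of flat top free on either side, on which fingertips can push.
- tray: Loose shallow grey tray, 102 x 275 x 18 mm, 0.6 kg, its floor 4 mm thick. Origin at the centre of its underside, z up, y along its length. The cap belongs rim down on its floor, away from the edges. Overhead, a wall shelf hangs 0.46 m above the worktop, its front edge at x = 0.61 m: keep the wrist below or in front of it.
- shaker: Bystander: square glass shaker with a red cap, 52 x 52 x 88 mm, loose. Origin at the centre of its underside, z up.
- food_tin: Bystander: round green and white food tin, 57 mm in diameter, 72 mm high, loose. Origin at the centre of its underside, z up.
Mind the look-alikes: they are no part of the job. Leave any yellow look-alike of the cap alone.

How it is judged:
By the outcome, as a careful person would: the job done as asked, in the order asked, and still so for the second after the job is handed in, with the robot touching nothing.
It also fails if it takes over 54 s, if anything falls off the work surface, if the arm or the gripper's body presses on something with over 40 N, if the wrist force passes 120 N, or if a joint passes its speed limit or range.

### The arm

A 6-joint arm with a two-finger parallel gripper is mounted at the origin on a cart in front of the work surface, level with it; the furniture and walls round the work are solid. World frame = base frame: x ahead of the robot, y to its left, z up, the work surface at z = 0. Lengths are in mm, angles in rad, forces in N, time in s.
With the tool pointing down it reaches from about 350 to 925 mm from the base axis. Payload 6.4 kg.
Tool frame: the origin (TCP) lies between the finger pads; the fingertips stand 19 mm ahead of it and the grasp point (between the pads) is the TCP; z points along the fingers, x is the direction in which the jaws open and shut, and the axes are right-handed (so a half turn about z gives the same grasp; the last joint's range is limited). The gripper opens to 85 mm and grips with 20 to 120 N. Pads are 22 mm wide; open, the fingers measure 114 mm over their backs; the gripper's body (76 mm by 85 mm) begins 54 mm behind the grasp point. The pads swing forward as they close: fully open they stand 13 mm farther back than shut.
Start: joints at [-1.429, 0.245, 1.558, -0, 1.339, -0.174], TCP at [201.88, -617.866, 250.29] pointing down, gripper open.
Joint ranges: [-3.13, 3.13], [-1.02, 2.26], [0.13, 2.54], [-0.95, 4.09], [0.21, 2.88], [-2.74, 2.74]. Speed limits (rad/s): [2.57, 2.57, 3.14, 3.14, 3.14, 3.14].

### API

Orientations are given as a rotation vector (axis times angle).
In Python, from cell import observe, optics, order gives the robot as it stands.
- The arm moves only by the tool step_arm, never from a script. Its argument "moves" is text: rows parted by semicolons, each of 5 numbers parted by spaces: the shift along the tool's x, y, z in cm, then the turn about the tool's z in degrees, then the opening, from 0 (shut) to 1 (fully open). In form: x y z spin fingers; .... A call has 1 to 8 rows; each row shifts and turns the commanded pose from where the row before left it, along the tool's axes as they then stand; what a row does not reach is not made up. A row lasts 1/8 s, in which the tool goes at most 62.5 mm and 10.7 degrees, less where a joint would pass 70% of its speed; a pose out of reach is approached as far as the arm can. A call is refused whole if a number of a shift passes 6.25 or a number of a turn 10.7, either way. A call with a gripper value outside its range is refused whole. The fingers move at their own pace and stop on an object; the grip force is fixed at half the most. Time passes only in rows, so rows that do not move let the fingers close. It gives the time, the measured TCP pose, the force and the opening at its end, in the units of the state.
- observe(): the state, without advancing time (a new reading comes with each control period).
- optics.read_camera(name): name is "side" or "top" or "wrist"; returns a dict with "pixels" (384x512x3 uint8, blue, green, red), "fx", "fy", "cx", "cy" (pixels), "k1" (the pictures are not rectified: a ray, as slopes to the right and down, at radius r is drawn at 1 + k1 r^2 times it, then the intrinsics apply), "rvec" (rotation vector, rad) and "tvec" (3), from world to camera coordinates, as OpenCV has them. Camera axes: x right, y down, z forward; pixel columns grow to the right and rows downward; lengths in mm; the calibration is good to about 2 mm. A picture is of the moment at which its call begins. There is no depth.
- order.job_done(): hands the job in, once; it reports no verdict.
The state is a dict: "time": time; "q": joint angles; "joint_velocities": joint speeds; "tau": joint torques, N m; "tcp_pos": TCP position; "tool_rot": TCP orientation; "contact_force": force on the tool from outside, world axes, zero at the start; "torque": the same for the moment, N m; "opening": finger opening in mm.
Only numpy, scipy, OpenCV 4.12 (cv2) and the standard library are available. Lean on these libraries where they do the work, as an engineer would, in place of code of your own. Each camera call takes 0.05 s, during which the arm holds its last target. There are 200 camera calls.

## Working session

There is one attempt and no reset: what is moved stays moved. The work goes in short steps, Python scripts to look and compute and a tool call to move; the robot and the scene stay as the last step left them, time stands still between calls to the robot, and variables do not carry over. Pictures are saved under pics/ and viewed, about 8 in all and at most 12, crops included, and the job is handed in when it is done.

Besides the shell and the picture viewer there is one more tool, called after "Call:" as name(argument=value, ...) on one line, values as JSON. step_arm: Moves the arm, as the interface text tells. Its arguments: {"type":"object","properties":{"moves":{"type":"string"}},"required":["moves"]}

```bash
mkdir -p pics; ls; cat > h.py <<'E'
import numpy as np, cv2
from cell import observe, optics, order
def cam(n,save=None):
    c=optics.read_camera(n)
    if save: cv2.imwrite('pics/'+save,c['pixels'])
    return c
def ray(c,u,v):
    x,y=(u-c['cx'])/c['fx'],(v-c['cy'])/c['fy']
    a,b=x,y
    for _ in range(30):
        s=1+c['k1']*(a*a+b*b); a,b=x/s,y/s
    R=cv2.Rodrigues(np.array(c['rvec'],float))[0]; t=np.array(c['tvec'],float).ravel()
    return -R.T@t, R.T@np.array([a,b,1.])
def onz(c,u,v,z):
    o,d=ray(c,u,v); return o+d*(z-o[2])/d[2]
def proj(c,P):
    R=cv2.Rodrigues(np.array(c['rvec'],float))[0]; p=R@np.array(P,float)+np.array(c['tvec'],float).ravel()
    a,b=p[0]/p[2],p[1]/p[2]; s=1+c['k1']*(a*a+b*b)
    return c['fx']*a*s+c['cx'],c['fy']*b*s+c['cy']
def tri(c1,p1,c2,p2):
    o1,d1=ray(c1,*p1);o2,d2=ray(c2,*p2)
    s=np.linalg.lstsq(np.c_[d1,-d2],o2-o1,rcond=None)[0]
    a,b=o1+d1*s[0],o2+d2*s[1]; return (a+b)/2,np.linalg.norm(a-b)
E
python3 - <<'E'
from h import *
a=cam('top','top0.png');b=cam('side','side0.png')
for c in(a,b):print(c['fx'],c['k1'],ray(c,c['cx'],c['cy']))
print(observe())
E
```

```text
pics
454.2460966992231 0.014302842440843148 (array([ 289.19034724,  -14.88215426, 1810.50155694]), array([ 1.05302504e-01,  1.30298752e-04, -9.94440227e-01]))
451.7323713281773 -0.18106224511089292 (array([  418.79608326, -1208.82382145,   930.6956586 ]), array([ 0.06065501,  0.82354955, -0.56399212]))
{'time': 0.1, 'q': array([-1.42907707e+00,  2.45739345e-01,  1.55890081e+00, -7.70763028e-06,
        1.33876353e+00, -1.74124770e-01]), 'joint_velocities': array([ 4.36822066e-04, -2.12052137e-03, -1.61272449e-05,  1.62533348e-03,
        1.18844279e-03,  1.01390632e-03]), 'tau': array([ 3.97017152e-05, -4.30673432e+01, -3.27128398e+01, -9.05241995e-05,
        2.84546360e-03, -1.33359453e-05]), 'tcp_pos': array([ 201.82113829, -617.36241673,  249.28896376]), 'tool_rot': array([-2.54210851e+00,  1.84367668e+00,  1.98634294e-03]), 'contact_force': array([ 0.42787299, -0.40588862,  0.67705693]), 'torque': array([-0.00615388, -0.02252113, -0.00954099]), 'opening': 85.33104963174513}
```

View pics/top0.png

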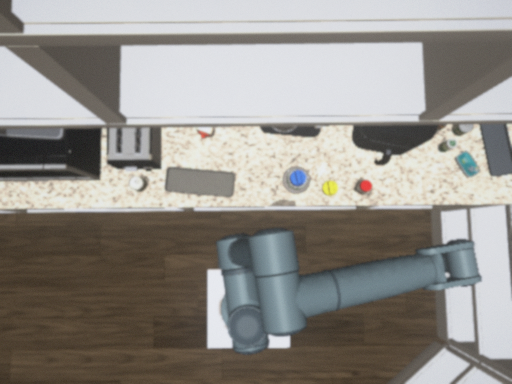

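View pics/side0.png

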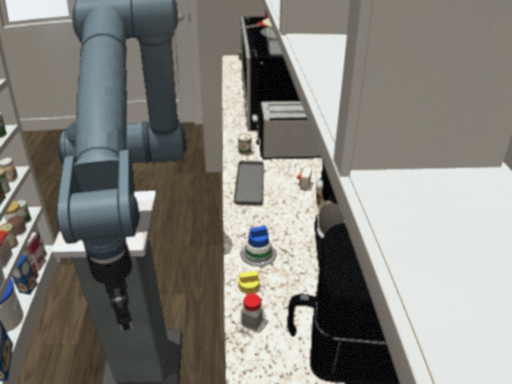

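The top view shows the blue cap in its round holder at (298,178), the yellow look-alike at (330,187), and the red-capped shaker at (365,186). The tray is at (200,182) and the tin at (137,183). Only the blue cap on the banded tub fits the description; the yellow one stands loose on the worktop. I'll localise these and enlarge the crops.

```bash
python3 - <<'E'
from h import *
a=cam('top');b=cam('side')
def blob(c,lo,hi,roi):
    h=cv2.cvtColor(c['pixels'],cv2.COLOR_BGR2HSV);m=cv2.inRange(h,lo,hi);k=np.zeros_like(m);x0,y0,x1,y1=roi;k[y0:y1,x0:x1]=m[y0:y1,x0:x1]
    M=cv2.moments(k,True);ys,xs=np.nonzero(k);print(len(xs),xs.min(),xs.max(),ys.min(),ys.max());return (M['m10']/M['m00'],M['m01']/M['m00'])
B=((105,120,60),(130,255,255))
p=blob(a,*B,(270,150,325,205));q=blob(b,*B,(235,215,285,260))
print('cap',p,q,tri(a,p,b,q))
Y=((22,120,80),(35,255,255));p=blob(a,*Y,(315,175,345,200));q=blob(b,*Y,(230,265,270,295));print('yel',p,q,tri(a,p,b,q))
# tray: grey dark mask
g=a['pixels'][160:203,155:245].astype(int);m=((g.max(2)-g.min(2)<22)&(g.max(2)<125)).astype(np.uint8)
m=cv2.morphologyEx(m,cv2.MORPH_OPEN,np.ones((3,3)))
cs=max(cv2.findContours(m,0,2)[0],key=cv2.contourArea)+np.array([155,160]);r=cv2.minAreaRect(cs);print(r)
for u,v in cv2.boxPoints(r):print(onz(a,u,v,18).round(1))
t=cv2.resize(a['pixels'][155:215,255:375],None,fx=6.6,fy=6.6,interpolation=2)
s=cv2.resize(b['pixels'][215:335,225:285],None,fx=5,fy=5,interpolation=2)
im=np.zeros((600,800,3),np.uint8);im=np.hstack([cv2.resize(t,(500,250)),np.zeros((250,300,3),np.uint8)]);im=np.vstack([im,np.zeros((350,800,3),np.uint8)]);im[:600,500:]=s
im[250:600,0:500]=cv2.resize(a['pixels'][160:205,125:245],(500,350)) if 0 else cv2.resize(a['pixels'][150:220,260:360],(500,350),interpolation=2)
cv2.imwrite('pics/crop1.png',im)
E
```

```text
158 291 304 171 184
315 249 267 226 246
cap (297.5, 177.5) (258.2603174603175, 236.35873015873017) (array([ 500.44466133, -197.35816077,   68.70133824]), np.float64(1.1899400242484233))
157 323 336 181 194
352 239 258 272 292
yel (329.52866242038215, 187.61146496815286) (248.72727272727272, 281.5880681818182) (array([ 465.22358888, -328.83354784,   17.20885876]), np.float64(0.8273194813039012))
((157.5, 164.0), (8.0, 5.0), 90.0)
[583.2 364.4  18. ]
[583.1 344.5  18. ]
[550.8 344.1  18. ]
[551. 364.  18.]
```

View pics/crop1.png

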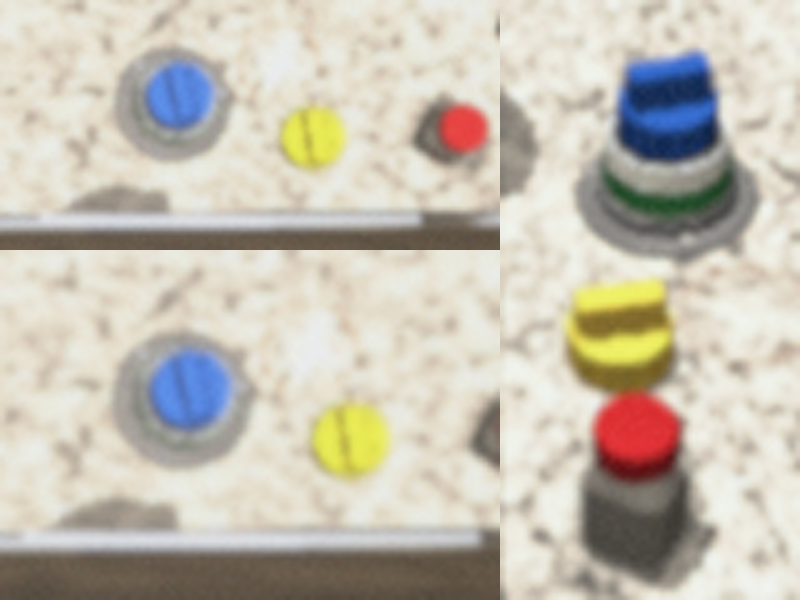

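The crop confirms the target. The blue cap with its grip bar sits on the white/green-banded tub in the grey holder, with the bar nearly along world x. The yellow one is a loose decoy. Next I'll measure the tray and work out the approach.

```bash
cat >> h.py <<'E'
def totool(dw,R=None):
    if R is None: R=cv2.Rodrigues(observe()['tool_rot'])[0]
    return R.T@np.array(dw,float)
def yaw():
    R=cv2.Rodrigues(observe()['tool_rot'])[0]; return np.degrees(np.arctan2(R[1,0],R[0,0]))
E
python3 - <<'E'
from h import *
a=cam('top');b=cam('side')
for c,seed in((a,(200,182)),(b,(249,184))):
    im=cv2.GaussianBlur(c['pixels'],(3,3),0);m=np.zeros((386,514),np.uint8)
    cv2.floodFill(im,m,seed,0,(14,)*3,(14,)*3,4|cv2.FLOODFILL_MASK_ONLY|cv2.FLOODFILL_FIXED_RANGE|(255<<8))
    cs=max(cv2.findContours(m[1:-1,1:-1],0,2)[0],key=cv2.contourArea);r=cv2.minAreaRect(cs);print(r)
    for u,v in cv2.boxPoints(r):print(onz(c,u,v,12 if c is a else 18).round(0))
s=observe();R=cv2.Rodrigues(s['tool_rot'])[0]
print(R.round(3),yaw(),totool(np.array([490,-197,290])-s['tcp_pos']))
E
```

```text
((200.20094299316406, 181.69033813476562), (66.7562255859375, 25.124616622924805), 5.572198390960693)
[459. 321.  12.]
[560. 313.  12.]
[531.  47.  12.]
[431.  58.  12.]
((248.5623779296875, 183.56654357910156), (28.114404678344727, 37.98023986816406), 1.847610354423523)
[434.  47.  18.]
[445. 298.  18.]
[554. 286.  18.]
[530.  37.  18.]
[[ 0.311 -0.951 -0.   ]
 [-0.951 -0.311  0.001]
 [-0.001 -0.    -1.   ]] -71.90530086256337 [-310.41957164 -404.55796275  -39.84555307]
```

Call:
step_arm(moves="-3.4 -4.5 -0.5 0 1;-3.4 -4.5 -0.5 0 1;-3.4 -4.5 -0.5 0 1;-3.4 -4.5 -0.5 0 1;-3.4 -4.5 -0.5 0 1;-3.4 -4.5 -0.5 0 1;-3.4 -4.5 -0.5 0 1;-3.4 -4.5 -0.5 0 1")

```text
time: 1.3
tcp_pos: [460.4, -245.9, 290.7]
tool_rot: [2.543, -1.845, 0.001]
contact_force: [0.5, 0.2, 0.5]
opening: 84.9
```

```bash
python3 - <<'E'
from h import *
s=observe();c=cam('wrist','w1.png');print(s['tcp_pos'],s['contact_force'],yaw(),ray(c,c['cx'],c['cy']),c['fx'],proj(c,(500,-197,100)),proj(c,s['tcp_pos']))
print(totool(np.array([500,-197,250])-s['tcp_pos']))
E
```

```text
[ 460.39665353 -245.86283802  290.68815922] [0.47975588 0.24751176 0.46813344] -71.60207785265314 (array([ 524.55552426, -223.92159062,  414.87684297]), array([-0.25398547, -0.08437881, -0.96352042])) 315.319616477312 (np.float64(225.66317758392057), np.float64(117.2425593585277)) (np.float64(261.8969856639858), np.float64(262.59145688177114))
[-33.81947734 -52.83318523  40.94417886]
```

View pics/w1.png

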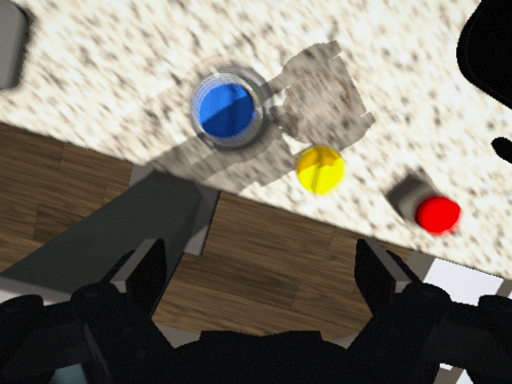

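The wrist view shows the blue cap at (225,108), the yellow decoy at (320,170) and the shaker at (437,215). I'll move nearer and measure the bar.

Call:
step_arm(moves="-3.4 -3 1 -4 1;0 -2 2 -6 1;0 0 1 0 1;0 0 0 0 1")

```text
time: 1.85
tcp_pos: [495.3, -198.5, 249.4]
tool_rot: [2.693, -1.618, -0.003]
contact_force: [0.0, -0.1, -0.4]
opening: 85.5
```

```bash
python3 - <<'E'
from h import *
s=observe();c=cam('wrist');t=cam('top');print(s['tcp_pos'],yaw())
im=c['pixels'];h=cv2.cvtColor(im,cv2.COLOR_BGR2HSV);m=cv2.inRange(h,(105,120,40),(130,255,255))
cs=max(cv2.findContours(m,0,1)[0],key=cv2.contourArea);print(cv2.boundingRect(cs),cv2.contourArea(cs))
x,y,w,hh=cv2.boundingRect(cs);print(x,y)
cr=im[max(0,y-20):y+hh+20,max(0,x-20):x+w+20];cv2.imwrite('pics/w2.png',cv2.resize(cr,None,fx=5,fy=5,interpolation=cv2.INTER_NEAREST));print(cr.shape)
E
```

```text
[ 495.30715213 -198.49330997  249.40485646] -62.01674377690983
(232, 134, 62, 67) 3084.0
232 134
(107, 102, 3)
```

View pics/w2.png

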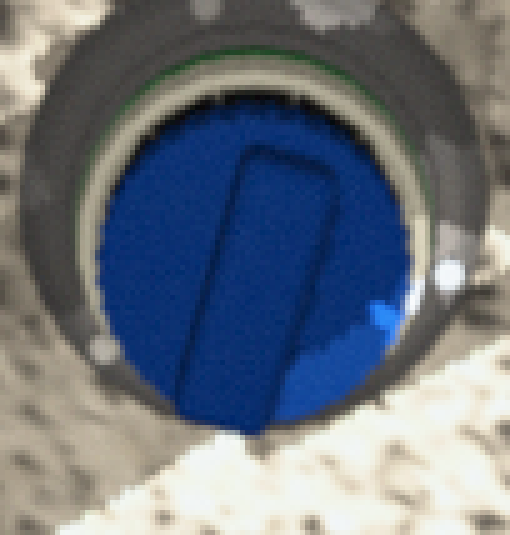

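The crop shows the bar's top face as a clear rectangle, with corners at about (243,146), (340,170), (262,435) and (178,415) in the 5x crop. I'll cast those to get the pose.

```bash
python3 - <<'E'
from h import *
c=cam('wrist');t=cam('top');b=cam('side')
P=[np.array(p)/5-0.5+np.array([212,114]) for p in((243,146),(340,170),(263,436),(177,414))]
for z in(110,120,125,130,135,140,150):
    A=[onz(c,*p,z)[:2] for p in P]
    m=np.mean(A,0);L=(np.linalg.norm(A[0]-A[3])+np.linalg.norm(A[1]-A[2]))/2;W=(np.linalg.norm(A[0]-A[1])+np.linalg.norm(A[3]-A[2]))/2
    d=(A[0]+A[1]-A[2]-A[3]);print(z,m.round(1),L.round(1),W.round(1),np.degrees(np.arctan2(d[1],d[0])).round(1),'top px',np.round(proj(t,(*m,z)),1),'side',np.round(proj(b,(*m,z)),1))
# side: top edge of blue
h=cv2.cvtColor(b['pixels'],cv2.COLOR_BGR2HSV);m=cv2.inRange(h,(105,100,40),(130,255,255))[210:262,235:285];ys,xs=np.nonzero(m)
print([(y+210,xs[ys==y].min()+235,xs[ys==y].max()+235) for y in sorted(set(ys))])
h=cv2.cvtColor(t['pixels'],cv2.COLOR_BGR2HSV);m=cv2.inRange(h,(105,100,40),(130,255,255))[150:205,270:325];ys,xs=np.nonzero(m);print(len(xs),xs.mean()+270 if len(xs) else 0,ys.mean()+150 if len(xs) else 0)
E
```

```text
110 [ 504.5 -196.1] 48.5 16.2 13.5 top px [298.3 175.3] side [260.  225.1]
120 [ 506.4 -195. ] 46.6 15.6 13.5 top px [298.2 174.4] side [260.7 222.1]
125 [ 507.4 -194.4] 45.7 15.3 13.5 top px [298.2 174. ] side [261.  220.6]
130 [ 508.4 -193.9] 44.8 15.0 13.5 top px [298.2 173.6] side [261.4 219.1]
135 [ 509.3 -193.3] 43.9 14.7 13.5 top px [298.2 173.1] side [261.7 217.6]
140 [ 510.3 -192.8] 43.0 14.4 13.5 top px [298.2 172.7] side [262.1 216.1]
150 [ 512.2 -191.6] 41.2 13.8 13.5 top px [298.1 171.8] side [262.8 213. ]
[(np.int64(227), np.int64(261), np.int64(264)), (np.int64(228), np.int64(253), np.int64(265)), (np.int64(229), np.int64(251), np.int64(265)), (np.int64(230), np.int64(251), np.int64(265)), (np.int64(231), np.int64(251), np.int64(266)), (np.int64(232), np.int64(251), np.int64(266)), (np.int64(233), np.int64(250), np.int64(266)), (np.int64(234), np.int64(250), np.int64(267)), (np.int64(235), np.int64(250), np.int64(267)), (np.int64(236), np.int64(249), np.int64(267)), (np.int64(237), np.int64(249), np.int64(267)), (np.int64(238), np.int64(249), np.int64(267)), (np.int64(239), np.int64(249), np.int64(267)), (np.int64(240), np.int64(249), np.int64(267)), (np.int64(241), np.int64(249), np.int64(267)), (np.int64(242), np.int64(249), np.int64(267)), (np.int64(243), np.int64(250), np.int64(266)), (np.int64(244), np.int64(251), np.int64(266)), (np.int64(245), np.int64(252), np.int64(264)), (np.int64(246), np.int64(254), np.int64(261))]
5 303.2 179.4
```

Call:
step_arm(moves="0 0 1 7.5 1;0 0 1 7 1;0 0 1 0 1;0 0 1 0 1;0 0 0 0 1")

```text
time: 2.72
tcp_pos: [495.6, -198.1, 209.3]
tool_rot: [2.469, -1.942, -0.003]
contact_force: [-0.4, -0.4, -0.2]
opening: 85.3
```

```bash
python3 - <<'E'
from h import *
import pickle
s=observe();c=cam('wrist');print(s['tcp_pos'],yaw(),proj(c,(503,-197,102)));pickle.dump(c,open('wa.pkl','wb'))
E
```

```text
[ 495.6040915  -198.12967984  209.33063272] -76.37346665198292 (np.float64(262.1650396164571), np.float64(183.72735082607474))
```

Call:
step_arm(moves="0 0 0 -10.6 1;0 0 0 -10.6 1;0 0 0 -10.6 1;0 0 0 -10.6 1;0 0 0 -10.6 1;0 0 0 -10.6 1;0 0 0 -10.6 1;0 0 0 -10.6 1")

```text
time: 3.78
tcp_pos: [496.4, -198.5, 211.0]
tool_rot: [3.132, 0.24, 0.001]
contact_force: [-0.3, 0.3, -0.9]
opening: 85.2
```

Call:
step_arm(moves="0 0 0 -10.6 1;0 0 0 -10.6 1;0 0 0 -10.6 1;0 0 0 -10.6 1;0 0 0 -10.6 1;0 0 0 -10.6 1;0 0 0 -10.6 1;0 0 0 -10.6 1")

```text
time: 4.78
tcp_pos: [496.4, -198.5, 211.0]
tool_rot: [2.15, 2.289, 0.0]
contact_force: [0.1, 0.0, -0.5]
opening: 85.1
```

```bash
python3 - <<'E'
from h import *
import pickle
s=observe();c=cam('wrist');pickle.dump(c,open('wb.pkl','wb'));a=pickle.load(open('wa.pkl','rb'))
print(s['tcp_pos'],yaw(),s['q'])
o=[]
for k in(a,c):
    u,v=map(int,proj(k,(503,-197,85)));x,y=u-50,v-75
    x=max(x,0);y=max(y,0)
    cr=k['pixels'][y:y+150,x:x+100];print(x,y,cr.shape)
    cr=cv2.convertScaleAbs(cr,alpha=1.6)
    o.append(cv2.resize(cr,(400,600),interpolation=cv2.INTER_NEAREST) if cr.shape[:2]==(150,100) else cv2.copyMakeBorder(cv2.resize(cr,None,fx=4,fy=4),0,600-4*cr.shape[0],0,400-4*cr.shape[1],0))
cv2.imwrite('pics/w3.png',np.hstack(o))
E
```

```text
[ 496.43834061 -198.53441989  210.95804361] 93.78764960437753 [-5.92637042e-01  1.38624034e-02  1.88723995e+00  3.28981527e-05
  1.23933553e+00 -2.22586987e+00]
212 103 (150, 100, 3)
210 119 (150, 100, 3)
```

View pics/w3.png

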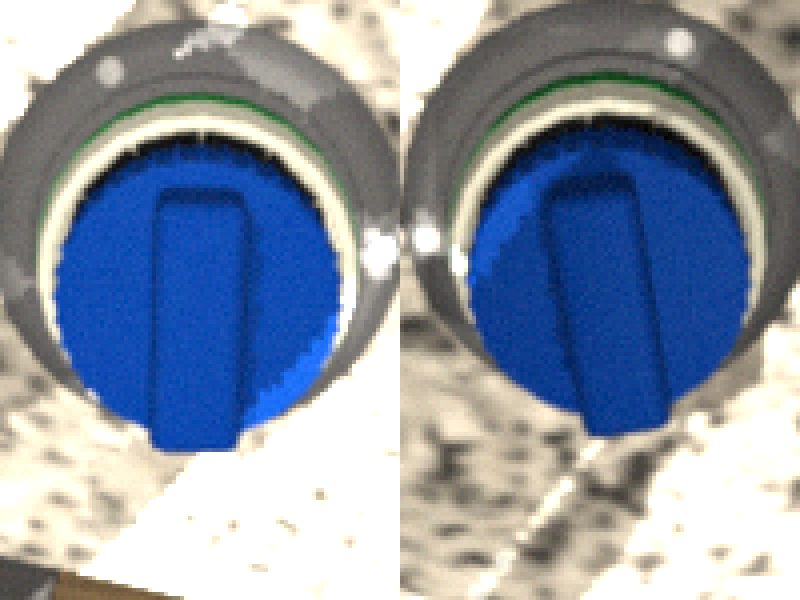

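```bash
python3 - <<'E'
from h import *
import pickle
for f,(x,y),near,fi,fo in(('wa.pkl',(212,103),((151,450),(238,450)),((160,204),(240,204)),((156,189),(247,189))),('wb.pkl',(210,119),((586-400,437),(668-400,428)),((552-400,200),(633-400,191)),((543-400,186),(635-400,174)))):
    c=pickle.load(open(f,'rb'));g=lambda p,z:onz(c,p[0]/4-.5+x,p[1]/4-.5+y,z)[:2]
    print(f,'cam',ray(c,0,0)[0].round(1))
    for z in(100,104,108):
        n=np.mean([g(p,z) for p in near],0);w=np.linalg.norm(g(near[0],z)-g(near[1],z))
        i=np.mean([g(p,z) for p in fi],0);o=np.mean([g(p,z-24) for p in fo],0);o2=np.mean([g(p,z) for p in fo],0)
        d=i-n if c is not None else 0
        print(z,'near',n.round(1),'w',w.round(1),'inner L',np.linalg.norm(i-n).round(1),((i+n)/2).round(1),np.degrees(np.arctan2(d[1],d[0])).round(1),'outerbase L',np.linalg.norm(o-n).round(1),((o+n)/2).round(1),'outertop',np.linalg.norm(o2-n).round(1),((o2+n)/2).round(1))
    # cap flat top circle: left/right extremes
E
```

```text
wa.pkl cam [ 561.5 -181.4  333.4]
100 near [ 477.4 -201.6] w 17.1 inner L 48.7 [ 501.2 -196.4] 12.5 outerbase L 47.9 [ 500.9 -196.7] outertop 51.5 [ 502.6 -196.2]
104 near [ 478.9 -201.3] w 16.8 inner L 47.9 [ 502.2 -196.1] 12.5 outerbase L 47.0 [ 501.9 -196.4] outertop 50.6 [ 503.6 -195.9]
108 near [ 480.3 -200.9] w 16.5 inner L 47.0 [ 503.3 -195.9] 12.5 outerbase L 46.1 [ 502.9 -196.1] outertop 49.7 [ 504.6 -195.7]
wb.pkl cam [ 428.7 -201.8  335.1]
100 near [ 524.7 -191.2] w 16.5 inner L 48.7 [ 500.9 -196.1] -168.4 outerbase L 47.3 [ 501.7 -196.6] outertop 51.8 [ 499.4 -196.6]
104 near [ 523.1 -191.4] w 16.2 inner L 47.9 [ 499.6 -196.2] -168.4 outerbase L 46.4 [ 500.5 -196.7] outertop 50.9 [ 498.2 -196.7]
108 near [ 521.5 -191.6] w 15.9 inner L 47.1 [ 498.4 -196.3] -168.4 outerbase L 45.5 [ 499.3 -196.8] outertop 50.0 [ 497.  -196.7]
```

Both opposite views agree: bar centre at about (501, -196.4), yaw about 12.3°, bar top at z of about 99. I'll turn back and descend.

Call:
step_arm(moves="0 0 0.4 10.7 1;0 0 0.4 10.7 1;0 0 0.4 10.7 1;0 0 0.4 10.7 1;0 0 0.4 10.7 1;0 0 0.4 10.7 1;0 0 0.4 10.7 1;0 0 0.4 10.7 1")

```text
time: 5.82
tcp_pos: [496.4, -198.5, 178.7]
tool_rot: [3.135, 0.195, 0.001]
contact_force: [-0.1, -0.6, 0.3]
opening: 85.2
```

Call:
step_arm(moves="0 0 0.4 10.7 1;0 0 0.4 10.7 1;0 0 0.4 10.7 1;0 0 0.4 10.7 1;0 0 0.4 10.7 1;0 0 0.4 10.7 1;0 0 0.4 10.7 1;0 0 0 0 1")

```text
time: 6.82
tcp_pos: [496.2, -198.4, 150.4]
tool_rot: [2.616, -1.74, 0.0]
contact_force: [-0.4, 0.7, -0.8]
opening: 85.4
```

```bash
python3 - <<'E'
from h import *
s=observe();print(s['tcp_pos'],yaw(),'spin',yaw()+77.7);R=cv2.Rodrigues(s['tool_rot'])[0];print(R.round(3),totool(np.array([501.1,-196.4,100])-s['tcp_pos']))
E
```

```text
[ 496.17861912 -198.40645493  150.42311694] -67.26811313305274 spin 10.431886866947266
[[ 0.386 -0.922  0.   ]
 [-0.922 -0.386 -0.   ]
 [ 0.    -0.    -1.   ]] [ 4.73359610e-02 -5.31221798e+00  5.04233544e+01]
```

Call:
step_arm(moves="0 -0.53 1.2 0 1;0 0 1.5 10.4 1;0 0 1.5 0 1;0 0 1 0 1;0 0 0 0 1;0 0 0 0 0.6")

```text
time: 7.58
tcp_pos: [501.3, -196.5, 98.7]
tool_rot: [-2.447, 1.97, -0.001]
contact_force: [0.1, 0.1, 0.8]
opening: 69.9
```

Call:
step_arm(moves="0 0 0 0 0.3;0 0 0 0 0.3;0 0 0 0 0.3")

```text
time: 7.95
tcp_pos: [501.1, -196.4, 98.5]
tool_rot: [-2.447, 1.971, -0.001]
contact_force: [0.3, 0.1, 0.3]
opening: 25.7
```

```bash
python3 - <<'E'
from h import *
s=observe();c=cam('wrist','w4.png');print(s['tcp_pos'],yaw(),s['contact_force'],s['opening'])
E
```

```text
[ 501.09072618 -196.3544814    98.53905571] -77.70079655160664 [0.26109237 0.08072125 0.25008759] 25.675873547790736
```

View pics/w4.png

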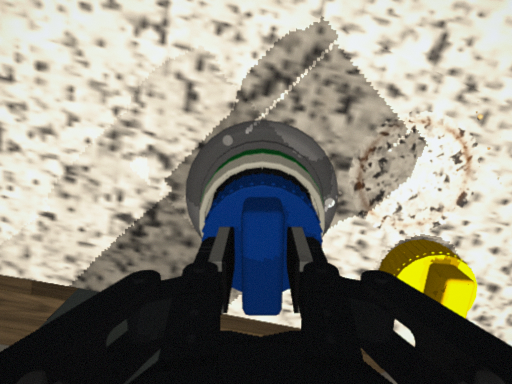

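The picture shows the open fingers straddling the blue bar symmetrically at about (262,250). I'll lower until the tips touch the cap's flat top.

Call:
step_arm(moves="0 0 0.1 0 0.25;0 0 0.1 0 0.25;0 0 0 0 0.25")

```text
time: 8.38
tcp_pos: [501.1, -196.4, 96.7]
tool_rot: [2.447, -1.971, 0.0]
contact_force: [-1.9, 1.0, 3.3]
opening: 21.7
```

Call:
step_arm(moves="0 0 0.1 0 0.25;0 0 0.1 0 0.25;0 0 0 0 0.25")

```text
time: 8.75
tcp_pos: [501.1, -196.4, 94.5]
tool_rot: [-2.447, 1.971, -0.0]
contact_force: [-1.9, 0.4, 4.7]
opening: 21.4
```

Call:
step_arm(moves="0 0 0 0 0.1;0 0 0 0 0;0 0 0 0 0")

```text
time: 9.12
tcp_pos: [501.3, -196.6, 94.7]
tool_rot: [2.446, -1.971, 0.002]
contact_force: [-2.2, 1.0, 5.7]
opening: 17.2
```

Call:
step_arm(moves="0 0 0.1 0 0;0 0 0.1 0 0;0 0 0 0 0")

```text
time: 9.5
tcp_pos: [501.3, -196.7, 92.8]
tool_rot: [2.446, -1.971, 0.001]
contact_force: [-1.5, 1.2, 7.1]
opening: 17.0
```

Call:
step_arm(moves="0 0 0.1 0 0;0 0 0.1 0 0;0 0 0 0 0")

```text
time: 9.88
tcp_pos: [501.4, -196.7, 90.9]
tool_rot: [2.446, -1.971, 0.001]
contact_force: [-2.5, -0.3, 6.4]
opening: 16.8
```

Call:
step_arm(moves="0 0 0.1 0 0;0 0 0 0 0")

```text
time: 10.12
tcp_pos: [501.4, -196.7, 90.0]
tool_rot: [2.446, -1.971, 0.001]
contact_force: [-1.7, 0.4, 8.2]
opening: 16.5
```

Call:
step_arm(moves="0 0 0.1 0 0;0 0 0 0 0")

```text
time: 10.38
tcp_pos: [501.4, -196.7, 89.1]
tool_rot: [2.446, -1.971, 0.001]
contact_force: [-2.7, 1.2, 8.4]
opening: 16.8
```

Call:
step_arm(moves="0 0 0.1 0 0;0 0 0 0 0")

```text
time: 10.62
tcp_pos: [501.4, -196.7, 88.1]
tool_rot: [2.446, -1.971, 0.001]
contact_force: [-2.8, 0.7, 8.0]
opening: 17.1
```

Call:
step_arm(moves="0 0 0.1 0 0;0 0 0 0 0")

```text
time: 10.88
tcp_pos: [501.4, -196.7, 87.4]
tool_rot: [2.447, -1.971, 0.001]
contact_force: [-3.5, 0.4, 10.5]
opening: 16.8
```

Call:
step_arm(moves="0 0 0.1 0 0;0 0 0 0 0")

```text
time: 11.12
tcp_pos: [501.5, -196.7, 87.4]
tool_rot: [2.447, -1.97, 0.0]
contact_force: [-6.7, 3.6, 17.4]
opening: 16.8
```

Call:
step_arm(moves="0 0 0.1 0 0;0 0 0 0 0")

```text
time: 11.38
tcp_pos: [501.6, -196.8, 87.3]
tool_rot: [2.447, -1.97, -0.0]
contact_force: [-9.2, 5.1, 24.4]
opening: 16.8
```

The hard stop is felt at z ≈ 87.4. I'll ease back to about 17 N, relieve the side load and turn.

Call:
step_arm(moves="-0.05 0.06 -0.1 0 0;0 0 0 0 0")

```text
time: 11.62
tcp_pos: [501.4, -196.7, 87.4]
tool_rot: [-2.446, 1.971, -0.004]
contact_force: [-4.9, 1.7, 14.7]
opening: 17.0
```

Call:
step_arm(moves="0 0 0 -5 0;0 0 0 -5 0;0 0 0 0 0")

```text
time: 12.0
tcp_pos: [502.1, -196.9, 87.5]
tool_rot: [-2.609, 1.749, -0.007]
contact_force: [0.8, 1.5, 11.9]
opening: 16.8
```

Call:
step_arm(moves="0 0 0.07 -5 0;0 0 0 -5 0;0 0 0 0 0")

```text
time: 12.38
tcp_pos: [502.6, -197.1, 87.4]
tool_rot: [-2.752, 1.515, -0.009]
contact_force: [0.0, 0.9, 13.7]
opening: 16.9
```

Call:
step_arm(moves="0 0 0 -5 0;0 0 0 -5 0;0 0 0 0 0")

```text
time: 12.75
tcp_pos: [502.5, -197.1, 87.4]
tool_rot: [2.873, -1.27, 0.008]
contact_force: [-0.2, 0.7, 15.8]
opening: 16.9
```

Call:
step_arm(moves="0 0 0.02 -5 0;0 0 0 -5 0;0 0 0 0 0")

```text
time: 13.12
tcp_pos: [502.5, -197.1, 87.4]
tool_rot: [2.973, -1.014, 0.008]
contact_force: [-1.0, 1.8, 16.6]
opening: 17.1
```

Call:
step_arm(moves="0 0 0 -5 0;0 0 0 -5 0;0 0 0 0 0")

```text
time: 13.5
tcp_pos: [502.5, -197.2, 87.4]
tool_rot: [3.049, -0.751, 0.008]
contact_force: [-0.7, 2.0, 16.5]
opening: 17.2
```

Call:
step_arm(moves="0 0 0 -5 0;0 0 0 -3 0;0 0 0 0 0")

```text
time: 13.88
tcp_pos: [502.5, -197.2, 87.4]
tool_rot: [3.094, -0.537, 0.008]
contact_force: [-0.6, 1.8, 16.3]
opening: 16.9
```

Call:
step_arm(moves="0 0 0 -5 0;0 0 0 -5 0;0 0 0 -5 0;0 0 0 -5 0;0 0 0 0 0")

```text
time: 14.5
tcp_pos: [502.3, -196.8, 87.4]
tool_rot: [3.14, 0.009, 0.006]
contact_force: [-2.3, 2.3, 17.6]
opening: 16.9
```

Call:
step_arm(moves="0 0 -0.2 0 0;0 0 -0.2 0 0;0 0 0 0 0")

```text
time: 14.88
tcp_pos: [502.1, -196.7, 90.1]
tool_rot: [3.14, 0.007, 0.007]
contact_force: [1.3, 1.2, 8.4]
opening: 17.1
```

Call:
step_arm(moves="0 0 -0.3 0 0;0 0 -0.3 0 0;0 0 0 0 0")

```text
time: 15.25
tcp_pos: [501.8, -196.7, 95.7]
tool_rot: [3.14, 0.008, 0.006]
contact_force: [2.6, 0.1, 5.5]
opening: 16.7
```

Call:
step_arm(moves="0 0 -0.3 0 0;0 0 -0.2 0 0;0 0 0 0 0")

```text
time: 15.62
tcp_pos: [500.1, -196.0, 99.1]
tool_rot: [3.142, 0.008, -0.0]
contact_force: [0.8, -1.5, -0.4]
opening: 17.1
```

Call:
step_arm(moves="0 0 -0.3 0 0;0 0 -0.2 0 0;0 0 0 0 0")

```text
time: 16.0
tcp_pos: [500.2, -196.0, 104.6]
tool_rot: [3.142, 0.008, -0.0]
contact_force: [1.0, -1.2, -0.0]
opening: 16.9
```

Call:
step_arm(moves="0 0 -0.3 0 0;0 0 -0.3 0 0;0 0 0 0 0")

```text
time: 16.38
tcp_pos: [500.2, -195.7, 110.5]
tool_rot: [-3.141, -0.008, 0.001]
contact_force: [1.5, 1.2, -0.6]
opening: 17.0
```

The cap is more than 13 mm up with no pull, so it is free. I'll lift it and carry it to the tray.

Call:
step_arm(moves="0 0 -1 0 0;0 0 -2 0 0;0 0 -2 0 0;0 -1 -1 0 0;0 -3 0 0 0;0 -4.5 0 0 0;0 -5 0 0 0;0 -5 0 0 0")

```text
time: 17.38
tcp_pos: [498.7, -8.9, 170.3]
tool_rot: [-3.141, -0.008, 0.001]
contact_force: [0.3, -1.1, -0.5]
opening: 16.5
```

Call:
step_arm(moves="0 -5 0 0 0;0 -5 0 0 0;0 -5 0 0 0;0 -3 0 0 0;0 -1 0 0 0;0 -0.5 0 0 0;0 0 0 0 0")

```text
time: 18.25
tcp_pos: [498.3, 183.5, 170.3]
tool_rot: [3.141, 0.007, -0.0]
contact_force: [0.4, 0.0, -0.8]
opening: 16.8
```

```bash
python3 - <<'E'
from h import *
s=observe();print(s['tcp_pos'],yaw(),s['contact_force'],s['opening'])
a=cam('top');b=cam('side');w=cam('wrist')
im=np.zeros((600,800,3),np.uint8)
im[:300,:400]=cv2.resize(a['pixels'][130:220,130:250],(400,300),interpolation=2)
im[:600,400:]=cv2.resize(b['pixels'][120:270,210:310],(400,600),interpolation=2)
im[300:,:400]=cv2.resize(w['pixels'],(400,300))
cv2.imwrite('pics/c5.png',im)
E
```

```text
[498.29955662 183.52772851 170.31485835] 0.2580005250615096 [ 0.41025717  0.02644516 -0.8283354 ] 16.814768148612764
```

View pics/c5.png

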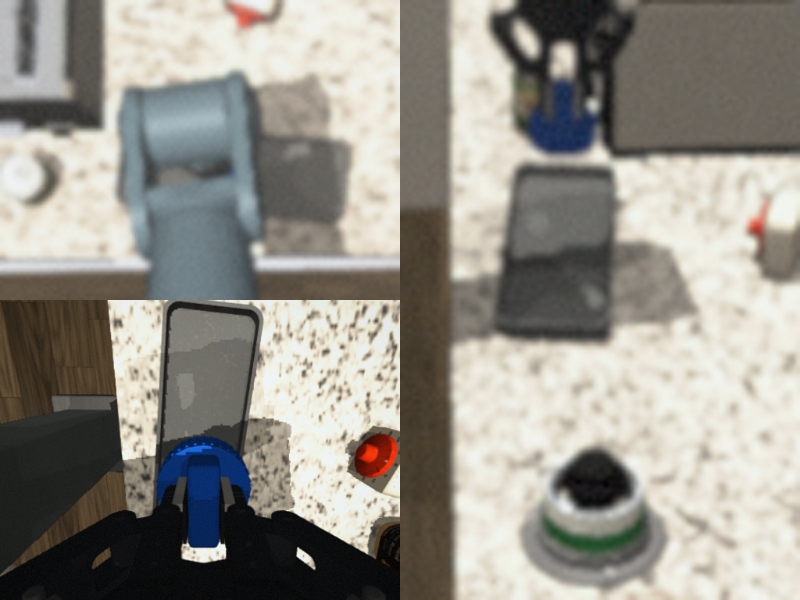

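The cap hangs level in the jaws in the side view, at (565,125) in the picture. The tub is open with its black collar showing, and the tray lies directly below. I'll lower the cap.

Call:
step_arm(moves="-0.3 0 2 0 0;0 0 3 0 0;0 0 3 0 0;0 0 1.5 0 0;0 0 0.7 0 0;0 0 0.3 0 0;0 0 0 0 0")

```text
time: 19.27
tcp_pos: [496.0, 184.1, 66.1]
tool_rot: [-3.141, -0.008, -0.002]
contact_force: [0.3, 0.1, 0.1]
opening: 16.7
```

Call:
step_arm(moves="0 0 0.2 0 0;0 0 0.2 0 0;0 0 0.1 0 0;0 0 0.1 0 0;0 0 0 0 0")

```text
time: 19.9
tcp_pos: [495.3, 184.1, 59.3]
tool_rot: [-3.142, -0.008, 0.0]
contact_force: [0.8, 0.6, -1.0]
opening: 17.0
```

Call:
step_arm(moves="0 0 0.1 0 0;0 0 0.1 0 0;0 0 0.1 0 0;0 0 0.1 0 0;0 0 0 0 0")

```text
time: 20.52
tcp_pos: [495.3, 184.0, 55.3]
tool_rot: [3.142, 0.008, -0.0]
contact_force: [-0.5, -0.1, -1.4]
opening: 16.6
```

Call:
step_arm(moves="0 0 0.1 0 0;0 0 0.1 0 0;0 0 0.1 0 0;0 0 0 0 0")

```text
time: 21.02
tcp_pos: [495.2, 184.0, 52.3]
tool_rot: [3.142, 0.008, -0.0]
contact_force: [-0.6, 0.1, -0.4]
opening: 17.2
```

Call:
step_arm(moves="0 0 0.1 0 0;0 0 0 0 0")

```text
time: 21.28
tcp_pos: [495.3, 184.0, 51.3]
tool_rot: [3.142, 0.008, -0.0]
contact_force: [-0.0, 0.6, -0.8]
opening: 16.9
```

Call:
step_arm(moves="0 0 0.1 0 0;0 0 0 0 0")

```text
time: 21.52
tcp_pos: [495.2, 184.0, 50.3]
tool_rot: [3.142, 0.008, -0.0]
contact_force: [-0.4, 0.6, -0.3]
opening: 17.0
```

Call:
step_arm(moves="0 0 0.1 0 0;0 0 0 0 0")

```text
time: 21.78
tcp_pos: [495.5, 184.0, 49.5]
tool_rot: [-3.142, -0.008, -0.0]
contact_force: [-0.6, -0.4, -0.2]
opening: 17.2
```

Call:
step_arm(moves="0 0 0.1 0 0;0 0 0 0 0")

```text
time: 22.02
tcp_pos: [495.5, 184.0, 49.4]
tool_rot: [3.141, 0.008, -0.001]
contact_force: [-3.2, -1.0, 8.7]
opening: 17.1
```

Seated on the floor at TCP z ≈ 49.5. I'll ease the load, release slowly and withdraw.

Call:
step_arm(moves="0 0 -0.08 0 0;0 0 0 0 0.25;0 0 -0.1 0 0.4;0 0 -0.1 0 0.55;0 0 -0.2 0 0.6;0 0 -0.5 0 0.6")

```text
time: 22.78
tcp_pos: [495.2, 184.0, 58.2]
tool_rot: [3.142, 0.008, -0.001]
contact_force: [0.1, -0.3, 0.3]
opening: 51.1
```

Call:
step_arm(moves="0 0 -1 0 0.6;0 0 -2 0 0.6;0 0 -3 0 0.6;0 0 -4 0 0.6;0 3 -3 0 0.6;0 5 -1 0 0.6;0 5 0 0 0.6;0 3 0 0 0.6")

```text
time: 23.78
tcp_pos: [496.3, 22.1, 199.4]
tool_rot: [3.141, 0.006, 0.003]
contact_force: [0.2, 0.5, 0.3]
opening: 51.3
```

```bash
python3 - <<'E'
from h import *
s=observe();print(s['tcp_pos'],yaw(),s['contact_force'],s['opening'])
a=cam('top');b=cam('side');w=cam('wrist')
im=np.zeros((600,800,3),np.uint8)
im[:300,:400]=cv2.resize(a['pixels'][130:220,130:250],(400,300),interpolation=2)
im[:600,400:]=cv2.resize(b['pixels'][120:345,210:310],(400,600),interpolation=2)
im[300:,:400]=cv2.resize(w['pixels'],(400,300))
cv2.imwrite('pics/c6.png',im)
E
```

```text
[496.26244632  22.13276818 199.39017305] 0.2116487221208036 [0.24096489 0.53466801 0.26032363] 51.30608021221572
```

View pics/c6.png

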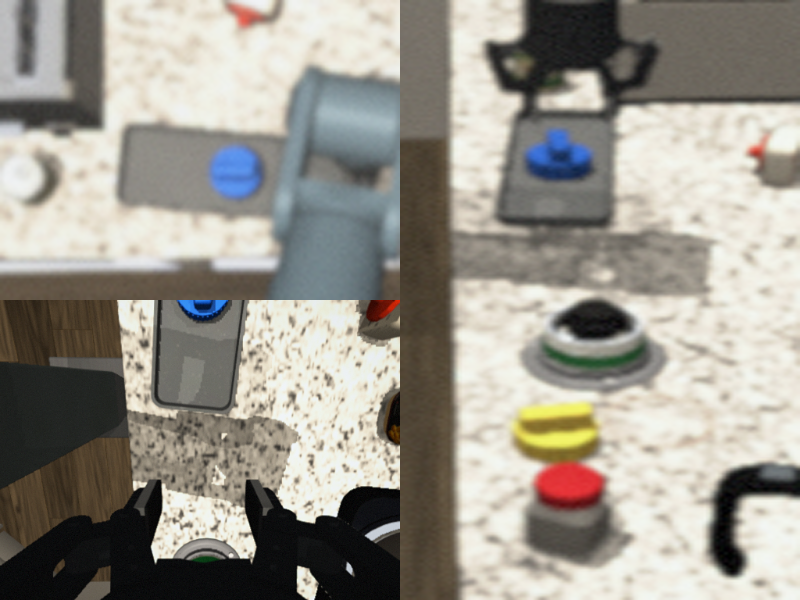

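The pictures show the cap rim down and flat inside the tray, at (235,172) in the top crop, and well clear of the edges. The tub is open, and the shaker, decoy and tin are where they were. The gripper is clear, so I'll hand in the job.

```bash
python3 -c "
from cell import order
print(order.job_done())"
```

```text
the job is handed in; nothing more can be done
None
```

The blue cap is off the tub and sitting rim down and flat in the grey tray, released, and I handed the job in at about 24 s of the 54 s allowed.

- **Opening:** I gripped the bar and pushed to the hard stop, which I felt about 10 mm down. I then turned the cap anticlockwise by about 78° while pressing with roughly 12–18 N. It rose and lifted off with no pull.
- **Forces:** The highest reading was about 26 N at the wrist, briefly at the stop, below the 30 N limit. The push dipped to about 12 N for the first 10° of turning, under the 14 N you asked for, but the cap stayed at the stop. Setting the cap down peaked at about 9 N.
- **Last checks:** The final pictures show the cap well inside the tray edges and the tub open with its black collar showing. The shaker, tin and yellow look-alike were judged by eye to be unmoved, and the gripper touched nothing. The early single-view position estimates disagreed by 2–4 mm, but two opposite wrist views settled it. No check failed.

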